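Unhook the slide rack and stand it in the staining dish

TASK

Take the lid off the grey staining dish and lay it flat on the bench, knob up. Then lift the rack that carries the glass slides up and off its hook on the drip stand, keep it upright, and lower it gently (no dropping) into the dish so that it stands flat on the dish floor. Leave the empty rack hanging and the cup, jar and bottle where they stand.

Things in the scene. Friction and masses are not known exactly. Their poses are not given: they have to be found in the camera images.
- slide_rack: rack to move: open steel rack 60 (x) x 84 (y) x 32 mm with six upright glass slides with white ends (tops at 41 mm); in its middle an upright white handle plate 8 (x) x 26 (y) mm, z 82 to 156, held by two sloping rods. Hangs at the start on either hook, axes parallel to the stand's, underside 57 mm above the bench; 0.18 kg. Origin: centre of underside, z up; same shape if turned half round
- slide_rack_grip (a point): middle of the solid grip tab at the top of the slide rack's handle plate (tab z 122 to 156 mm above the underside, this point at 140); 8 mm thick along x, 26 mm wide along y; axes as the rack
- slide_rack_eye (a point): where the hook's rod centre lies in the handle plate's window while the rack hangs, 118 mm above its underside. The hook passes through the window along x; window 18 mm wide (y), from 88 mm up to a roof-shaped top edge (113 mm at the sides, 122 mm in the middle)
- empty_rack: the same rack without slides, hanging on the other hook; to be left there. Origin: centre of the underside
- stand: fixed steel drip stand on a grey tray 150 x 250 x 12 mm; two posts 12 mm thick, 195 mm high with their knobs, 70 mm to either side (y) of the origin, each with a hook arm reaching out along -x at z = 181 mm. Origin: midway between the posts, at bench height; z up
- hook_left (a point): rod centre in the dip of the hook at stand y = +70 mm, 175 mm above the bench, 86 mm in front (-x) of its post; rod 6 mm thick. The tip turns up 10 mm higher than the dip and ends 18 mm in front of this point. To unhook: lift 11 to 25 mm (about 18), then move along the stand's -x by 40 mm or more
- hook_right (a point): the same for the hook at stand y = -70 mm
- dish: fixed open rectangular grey staining dish, outside 84 (x) x 108 (y) x 50 mm with a small lug at each end (120 mm over these); walls and floor 6 mm, inside 72 x 96 x 44 mm deep. Origin: centre of the underside, z up; y is the long direction
- dish_floor (a point): centre of the dish's inner floor, 6 mm above the bench
- lid: loose lid on the dish at the start: grey plate 92 (x) x 116 (y) x 6 mm with a plug 66 x 90 x 5 mm under it and a black bar knob 14 (x) x 50 (y) mm, 25 mm tall, on top (z 11 to 36 mm); 0.12 kg. Origin: centre of the plug's underside, z up. Free bench for it: left or front-left of the dish, right of the raised sink rim (y below 0.35, x below 0.5)
- lid_grip (a point): middle of the lid's bar knob, 25 mm above the lid's origin; the knob is pinched along the lid's x
- fluted_cup: bystander: clear violet fluted cup, 47 mm wide, 58 mm tall; origin at the centre of its underside
- sample_jar: bystander: clear sample jar, 46 mm wide, 80 mm tall; origin at the centre of its underside
- reagent_bottle: bystander: small brown dropper bottle with a red cap, 33 mm wide, 76 mm tall; origin at the centre of its underside
There are look-alikes about, which are no part of the job. Leave any pink look-alike of the slide_rack alone.

How it is judged:
By the outcome, as a careful person would: the job done as asked, in the order asked, and still so for the second after the job is handed in, with the robot touching nothing.
It also fails if it takes over 58 s, if anything falls off the work surface, if the arm or the gripper's body presses on something with over 40 N, if the wrist force passes 120 N, or if a joint passes its speed limit or range.

ROBOT

A 6-joint arm with a two-finger parallel gripper is mounted at the origin on a cart in front of the work surface, level with it; the furniture and walls round the work are solid. World frame = base frame: x ahead of the robot, y to its left, z up, the work surface at z = 0. Lengths are in m, angles in degrees, forces in N, time in s.
With the tool pointing down it reaches from about 0.375 to 0.9 m from the base axis. Payload 3.1 kg.
Tool frame: the origin (TCP) lies between the finger pads; the fingertips stand 22 mm ahead of it and the grasp point (between the pads) lies 3 mm ahead of it (bot.tip_extent is the distance from the TCP to the fingertips, in m); y points along the fingers, z is the direction in which the jaws open and shut, and the axes are right-handed (so a half turn about y gives the same grasp; the last joint's range is limited). The gripper opens to 87 mm and grips with 3 to 60 N. Pads are 19 mm wide; open, the fingers measure 117 mm over their backs; the gripper's body (75 mm by 190 mm) begins 51 mm behind the grasp point.
Start: joints at [-82.363, 30.224, 82.088, -0, 67.689, -10.227], TCP at [0.192, -0.595, 0.221] pointing down, gripper open.
Joint ranges: [-176.69, 176.69], [-43.24, 126.21], [12.49, 139.97], [-82, 262], [0, 151.66], [-163.58, 163.58]. Speed limits (degrees/s): [159.86, 159.86, 180, 180, 180, 180].

INTERFACE

Orientations are given as a 3x3 rotation matrix whose columns are the frame's x, y, z axes.
In Python, from rig import bot, eyes, models gives the robot as it stands. The module is installed in compiled form; this text tells all that it offers.
- The arm moves only by the tool arm_command, never from a script. Its arguments are lists of equal length, an entry for each row: "translation": the shift along the tool's x, y, z each as a share of 0.08 m, from -1 to 1, a list of three; "rotation": the turn, a rotation vector about the tool's x, y, z each as a share of 60 degrees, from -1 to 1, a list of three; "grip": the closure, from -1 (fully open) to 1 (shut), so that 0 is half open. In form: {"translation": [[x, y, z], ...], "rotation": [[rx, ry, rz], ...], "grip": [grip, ...]}. A call has 1 to 5 rows; each row is the pose to reach, as a shift and turn from the pose commanded when the call began, along the tool's axes at that moment; what a row does not reach only later rows make up. A row lasts 1/10 s, in which the tool goes at most 50 mm and 8.59 degrees, less where a joint would pass 70% of its speed; a pose out of reach is approached as far as the arm can. A call with a number of a shift or a turn outside -1 to 1 is refused whole. A call with a gripper value outside its range is refused whole. The fingers move at their own pace and stop on an object; the grip force is fixed at half the most. Time passes only in rows, so rows that repeat a pose let the fingers close. It gives the time, the measured TCP pose, the force and the opening at its end, in the units of the state.
- bot.read_state(): the state, without advancing time (a new reading comes with each control period).
- eyes.capture(name): name is "side" or "top"; returns a dict with "image" (384x512x3 uint8, blue, green, red), "mtx" (3x3 intrinsics, pixels), "rvec" (rotation vector, rad) and "tvec" (3), from world to camera coordinates, as OpenCV has them. Camera axes: x right, y down, z forward; pixel columns grow to the right and rows downward; lengths in m; the calibration is good to about 2 mm. A picture is of the moment at which its call begins. There is no depth.
- bot.hand_in(): hands the job in, once; it reports no verdict.
Trained networks look in the newest picture that a camera, given by its name, has taken for a name from the list of things; names that differ only in an ending like _2 or _b are one class to them, and where a whole thing is asked for, a point or a joint stands for the part that bears it (a point fixed in the world has none). Each returns a list of dicts, best first, with "conf" (0 to 1); they miss things now and then, are a little off and sometimes report something else, mostly with a low value. They report only what shows in the picture. A call takes as long as a camera call. They do not tell look-alikes from the thing itself.
- models.recognise(camera, thing): "extent" ([left, top, right, bottom] as shares, 0 to 1, of the picture: columns of its width, rows of its height, round what is visible of it).
- models.spot_point(camera, thing): "point" ([column, row] as shares, 0 to 1, of the picture: columns of its width, rows of its height: a listed point, or the origin of a listed thing).
The state is a dict: "time_s": time; "joint_positions": joint angles; "qvel": joint speeds; "tau": joint torques, N m; "position": TCP position; "tcp_rot": TCP orientation; "force": force on the tool from outside, world axes, zero at the start; "moment": the same for the moment, N m; "opening": opening from 0.0 (shut) to 1.0 (fully open).
Only numpy, scipy, OpenCV 4.12 (cv2) and the standard library are available. Lean on these libraries where they do the work, as an engineer would, in place of code of your own. Each camera call takes 0.05 s, during which the arm holds its last target. There are 200 camera calls.

## Working session

There is one attempt and no reset: what is moved stays moved. The work goes in short steps, Python scripts to look and compute and a tool call to move; the robot and the scene stay as the last step left them, time stands still between calls to the robot, and variables do not carry over. Pictures are saved under pics/ and viewed, about 8 in all and at most 12, crops included, and the job is handed in when it is done.

Besides the shell and the picture viewer there is one more tool, called after "Emit:" as name(argument=value, ...) on one line, values as JSON. arm_command: Moves the arm, as the interface text tells. Shift numbers are shares of 0.08 m and turn numbers shares of 60 degrees, none past 1 either way. Its arguments: {"type":"object","properties":{"translation":{"type":"array"},"rotation":{"type":"array"},"grip":{"type":"array"}},"required":["translation","rotation","grip"]}

```bash
mkdir -p pics; cat > h.py <<'E'
import numpy as np, cv2
from rig import bot, eyes, models
def cap(n):
    c=eyes.capture(n); return c
def P(c):
    R=cv2.Rodrigues(np.array(c["rvec"],float))[0]; return np.array(c["mtx"])@np.c_[R,np.array(c["tvec"],float).ravel()]
def proj(c,X):
    p=P(c)@np.r_[X,1]; return p[:2]/p[2]
def tri(cs,ps):
    A=[]
    for c,p in zip(cs,ps):
        M=P(c); A+= [p[0]*M[2]-M[0],p[1]*M[2]-M[1]]
    v=np.linalg.svd(np.array(A))[2][-1]; return v[:3]/v[3]
def onz(c,p,z):
    M=P(c); H=M[:,[0,1,3]].copy(); H[:,2]+=M[:,2]*z
    v=np.linalg.solve(H,[p[0],p[1],1]); return v[:2]/v[2]
E
python3 - <<'E'
from h import *
cs={}
for n in("side","top"):
    cs[n]=c=cap(n); cv2.imwrite(f"pics/{n}0.png",c["image"])
    R=cv2.Rodrigues(np.array(c["rvec"],float))[0]; print(n,(-R.T@np.array(c["tvec"]).ravel()).round(3))
    for t in ["slide_rack","slide_rack_grip","slide_rack_eye","empty_rack","hook_left","hook_right","dish","dish_floor","lid","lid_grip","stand","fluted_cup","sample_jar","reagent_bottle"]:
        print(t,[(round(d["conf"],2),(np.array(d["point"])*[512,384]).round(1).tolist()) for d in models.spot_point(n,t)[:4]])
s=bot.read_state(); print(s["position"],s["tcp_rot"],s["opening"],s["time_s"])
E
```

```text
side [-0.02   0.973  1.06 ]
slide_rack [(0.6, [290.1, 192.5]), (0.58, [256.6, 195.3])]
slide_rack_grip [(0.85, [252.7, 161.4]), (0.61, [287.8, 161.8])]
slide_rack_eye [(0.67, [287.2, 166.3]), (0.61, [254.7, 164.2]), (0.53, [193.1, 264.7])]
empty_rack [(0.67, [234.7, 217.6])]
hook_left [(0.73, [233.5, 186.8])]
hook_right [(0.64, [250.1, 168.3])]
dish [(0.57, [198.0, 281.9]), (0.22, [256.5, 160.2])]
dish_floor [(0.8, [194.9, 283.0])]
lid []
lid_grip [(0.93, [193.8, 265.5]), (0.69, [233.9, 215.1]), (0.57, [196.9, 279.5])]
stand [(0.78, [227.1, 209.7])]
fluted_cup [(0.6, [128.8, 297.5])]
sample_jar [(0.93, [156.8, 259.1])]
reagent_bottle [(0.61, [257.3, 268.1]), (0.5, [252.3, 160.9])]
top [ 0.458 -0.227  1.501]
slide_rack [(0.72, [304.6, 211.6]), (0.58, [355.9, 242.8]), (0.57, [272.6, 195.3]), (0.25, [202.4, 229.0])]
slide_rack_grip [(0.73, [370.1, 245.1]), (0.62, [254.8, 174.3]), (0.57, [307.8, 213.2]), (0.5, [278.6, 188.2])]
slide_rack_eye [(0.84, [273.1, 189.3]), (0.81, [307.9, 209.6]), (0.63, [366.8, 243.8])]
empty_rack [(0.62, [239.1, 189.8])]
hook_left [(0.65, [276.3, 191.3]), (0.62, [238.3, 188.3])]
hook_right [(0.73, [277.2, 192.9])]
dish [(0.43, [174.2, 194.2])]
dish_floor [(0.47, [178.2, 199.6])]
lid [(0.62, [174.5, 193.3])]
lid_grip [(0.79, [173.2, 192.6]), (0.75, [176.9, 192.6])]
stand [(0.67, [254.3, 176.0])]
fluted_cup [(0.63, [145.1, 160.7])]
sample_jar [(0.61, [182.1, 162.0])]
reagent_bottle [(0.66, [144.5, 158.7]), (0.46, [204.5, 225.5])]
[ 0.19175016 -0.594843    0.22125872] [[-9.51789579e-01 -4.28991680e-06  3.06751687e-01]
 [-3.06751687e-01 -8.64763099e-07 -9.51789579e-01]
 [ 4.34836565e-06 -1.00000000e+00 -4.92866712e-07]] 1.0027541652864396 1.5
```

View pics/side0.png

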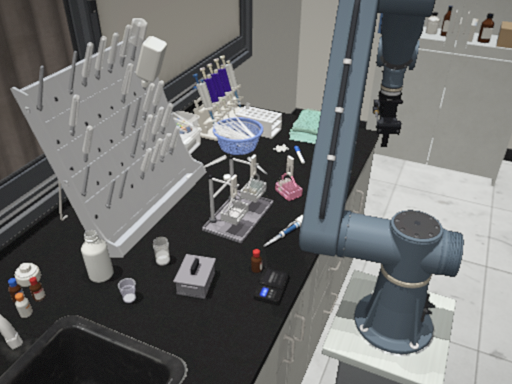

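View pics/top0.png

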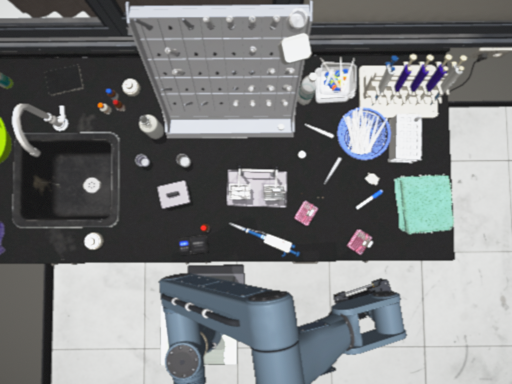

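Both overviews show the stand with two steel racks: side image about (235,205) and (255,180), top image (240,187) and (272,187). Two pink look-alikes stand at top (306,212) and (360,241). The lidded dish is at top (173,194), side (195,275). Candidates are the left rack, the right rack and the two pinks, so I'll take one close crop.

```bash
python3 - <<'E'
import cv2,numpy as np
s=cv2.imread("pics/side0.png")[145:245,195:295]; t=cv2.imread("pics/top0.png")[150:220,150:300]
a=cv2.resize(s,(400,400),interpolation=2); b=cv2.resize(t,None,fx=5.3,fy=5.3,interpolation=2)
s2=cv2.imread("pics/side0.png")[245:305,165:225]; 
c=cv2.resize(s2,(400,400),interpolation=2)
top=np.hstack([a,c])[:, :795]; top=cv2.resize(top,(b.shape[1],400))
im=np.vstack([top,b]); im=cv2.resize(im,(780,int(im.shape[0]*780/im.shape[1]))) ; im=cv2.resize(im,None,fx=min(1,600/im.shape[0]),fy=min(1,600/im.shape[0])); print(im.shape,top.shape,b.shape)
cv2.imwrite("pics/c1.png",im)
E
```

```text
(600, 619, 3) (400, 795, 3) (371, 795, 3)
```

View pics/c1.png

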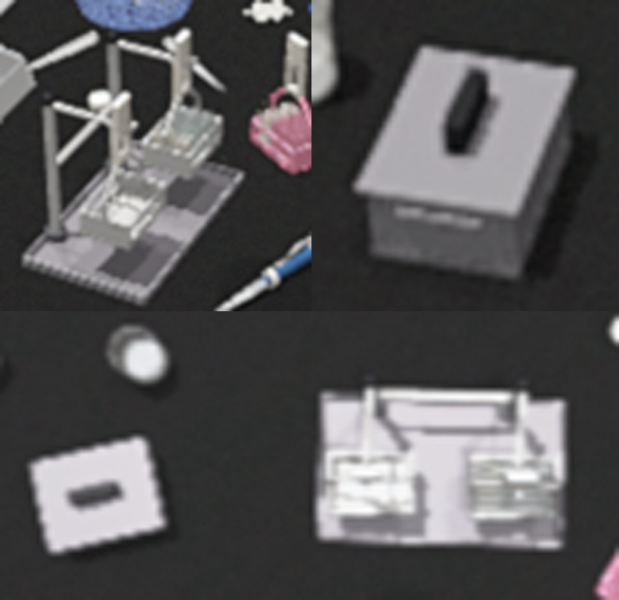

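The left-hand stand rack looks bright and open; the right one looks green-glassy, but I can't be sure yet. A larger crop will settle it.

```bash
python3 - <<'E'
import cv2,numpy as np
s=cv2.imread("pics/side0.png"); t=cv2.imread("pics/top0.png")
f=lambda i,x,y,w,h:cv2.resize(cv2.convertScaleAbs(i[y:y+h,x:x+w],alpha=.95),(390,290),interpolation=cv2.INTER_CUBIC)
im=np.vstack([np.hstack([f(s,212,170,47,35+0),f(s,237,150,47,35+14)]) if 0 else np.hstack([f(s,212,186,40,30),f(s,234,176,40,30)]),np.hstack([f(t,224,178,40,30),f(t,258,178,40,30)])])
cv2.imwrite("pics/c2.png",im)
E
```

```text
(no output)
```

View pics/c2.png

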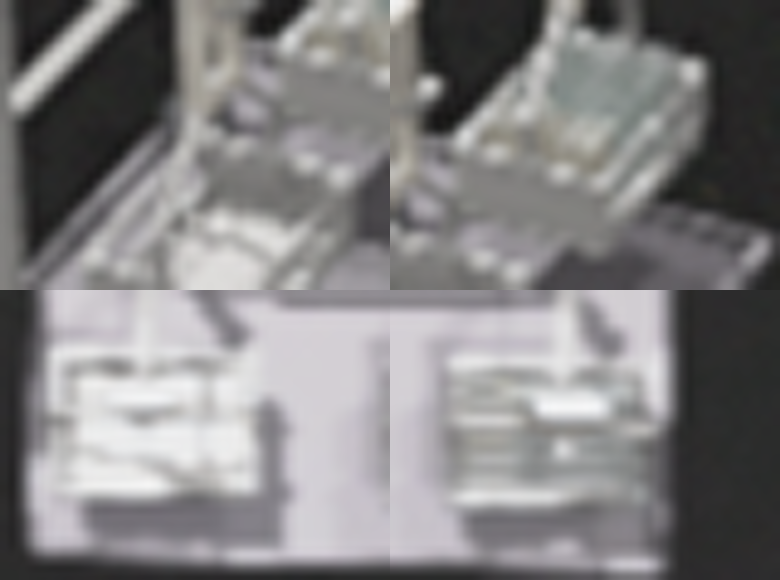

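Top-right tile: the right rack (top image about (276,190), side about (254,160)) holds the upright greenish glass. The left rack (top (240,190)) shows its bare bright floor. So slide_rack is on hook_right; the left rack and both pinks stay put. Next I'll get the geometry.

```bash
python3 - <<'E'
from h import *
T=cap("top"); S=cap("side")
print("lidgrip",tri([S,T],[(193.8,265.5),(173.2,192.6)]).round(4),tri([S,T],[(193.8,265.5),(176.9,192.6)]).round(4))
print("rackgrip",tri([S,T],[(252.7,161.4),(276.5,189.9)]).round(4),tri([S,T],[(252.7,161.4),(278.6,188.2)]).round(4))
print("eye",tri([S,T],[(254.7,164.2),(273.1,189.3)]).round(4))
g=cv2.cvtColor(T["image"],6); 
for nm,(x0,y0,x1,y1),z in [("lid",(150,172,197,215),.056),("tray",(222,160,292,212),.012)]:
    m=(g[y0:y1,x0:x1]>110).astype(np.uint8); cn=cv2.findContours(m,0,cv2.CHAIN_APPROX_NONE)[0]; c=max(cn,key=cv2.contourArea)[:,0,:]+[x0,y0]
    w=np.array([onz(T,p,z) for p in c],np.float32)*1000
    if nm=="tray": print(w.min(0),w.max(0))
    print(nm,cv2.minAreaRect(w))
g=cv2.cvtColor(T["image"],6)[172:215,150:197]; m=np.zeros_like(g)
c=np.argwhere((g<80)&(np.hypot(*(np.indices(g.shape)-np.array([21,23])[:,None,None]))<12))
w=np.array([onz(T,(p[1]+150,p[0]+172),.08) for p in c],np.float32)*1000
print("knob",cv2.minAreaRect(w),w.mean(0))
for n in("cup","jar"):pass
for t,s,p in [("cup",(128.8,297.5),(145.1,160.7)),("jar",(156.8,259.1),(182.1,162)),("bottle",(257.3,268.1),(204.5,227))]: print(t,onz(S,s,0).round(3),onz(T,p,0).round(3))
E
```

```text
lidgrip [0.5658 0.0917 0.0655] [0.5704 0.0808 0.0539]
rackgrip [ 0.5645 -0.3233  0.1897] [ 0.5697 -0.3325  0.1834]
eye [ 0.5584 -0.3144  0.1855]
lid ((561.6905517578125, 94.82595825195312), (96.5925064086914, 119.55917358398438), 12.62037181854248)
[ 505.48785 -378.03925] [ 673.9686  -121.02033]
tray ((590.5653076171875, -250.072021484375), (254.80844116210938, 162.05606079101562), 87.80238342285156)
knob ((581.4098510742188, 91.5992202758789), (57.37316131591797, 41.45647430419922), 4.693481922149658) [567.1253   92.12236]
cup [0.708 0.227] [0.711 0.229]
jar [0.725 0.057] [0.704 0.069]
bottle [ 0.42  -0.038] [ 0.423 -0.028]
```

```bash
cat >> h.py <<'E'
def plan(goal,yaw,p=None,y0=None):
    s=bot.read_state(); R=np.array(s["tcp_rot"])
    if y0 is None: p=np.array(s["position"]); y0=np.degrees(np.arctan2(R[1,2],R[0,2]))
    print("at",p.round(4),"yaw",round(y0,2),"tilt",R[2].round(4),"t",s["time_s"],"open",round(s["opening"],3),"F",np.round(s["force"],1))
    p=np.array(p,float); goal=np.array(goal,float)
    for _ in range(15):
        a=np.radians(y0); X=np.array([np.sin(a),-np.cos(a),0]); Y=np.array([0,0,-1.]); Z=np.array([np.cos(a),np.sin(a),0])
        A=np.c_[X,Y,Z]; d=A.T@(goal-p)/.08; k=max(1,np.abs(d).max()/.999); d=(d/k).round(3)
        r=round(float(np.clip(-(yaw-y0)/60,-.7,.7)),3)
        if np.abs(d).max()<.002 and abs(r)<.002: break
        p=p+A@d*.08; y0-=r*60; print(d.tolist(),[0,r,0],"->",p.round(4),round(y0,2))
E
python3 - <<'E'
from h import *
plan([.564,.094,.16],12.6)
E
```

```text
at [ 0.1917 -0.5948  0.2212] yaw -72.14 tilt [-0. -1. -0.] t 1.6 open 1.002 F [-0.6 -0.2  0.4]
[-0.999, 0.108, -0.956] [0, -0.7, 0] -> [ 0.2444 -0.4975  0.2126] -30.14
[-0.999, 0.078, -0.031] [0, -0.7, 0] -> [ 0.2823 -0.4272  0.2064] 11.86
[-0.999, 0.102, 0.846] [0, -0.012, 0] -> [ 0.3321 -0.335   0.1982] 12.58
[-0.999, 0.104, 0.868] [0, -0.0, 0] -> [ 0.3825 -0.2419  0.1899] 12.58
[-0.999, 0.104, 0.867] [0, -0.0, 0] -> [ 0.4328 -0.1488  0.1816] 12.58
[-0.999, 0.103, 0.868] [0, -0.0, 0] -> [ 0.4831 -0.0557  0.1733] 12.58
[-0.999, 0.104, 0.867] [0, -0.0, 0] -> [0.5334 0.0374 0.165 ] 12.58
[-0.607, 0.062, 0.527] [0, -0.0, 0] -> [0.564 0.094 0.16 ] 12.58
```

Emit:
arm_command(translation=[[-1,0.1,-0.95],[-1,0.1,-0.95],[-1,0.1,-0.95],[-1,0.1,-0.95],[-1,0.1,-0.95]], rotation=[[0,-0.7,0],[0,-0.7,0],[0,-0.7,0],[0,-0.7,0],[0,-0.7,0]], grip=[-1,-1,-1,-1,-1])

```text
time_s: 2.1
position: [0.2451, -0.4973, 0.2135]
tcp_rot: [[-0.496, 0.0, 0.868], [-0.868, -0.0, -0.496], [0.0, -1.0, 0.0]]
force: [0.4, 0.0, 0.4]
opening: 1.004
```

Emit:
arm_command(translation=[[-1,0.1,0],[-1,0.1,0],[-1,0.1,0],[-1,0.1,0],[-1,0.1,0]], rotation=[[0,-0.71,0],[0,-0.71,0],[0,-0.71,0],[0,-0.71,0],[0,-0.71,0]], grip=[-1,-1,-1,-1,-1])

```text
time_s: 2.6
position: [0.2851, -0.4286, 0.2055]
tcp_rot: [[0.223, 0.0, 0.975], [-0.975, -0.001, 0.223], [0.001, -1.0, 0.0]]
force: [0.6, 0.1, 0.7]
opening: 1.0
```

Emit:
arm_command(translation=[[-1,0.1,0.86],[-1,0.1,0.86],[-1,0.1,0.86]], rotation=[[0,0,0],[0,0,0],[0,0,0]], grip=[-1,-1,-1])

```text
time_s: 2.9
position: [0.335, -0.33, 0.1966]
tcp_rot: [[0.22, -0.002, 0.976], [-0.976, 0.006, 0.22], [-0.006, -1.0, -0.001]]
force: [-0.2, 0.6, 0.1]
opening: 0.998
```

Emit:
arm_command(translation=[[-1,0.1,0.86],[-1,0.1,0.86],[-1,0.1,0.86]], rotation=[[0,0,0],[0,0,0],[0,0,0]], grip=[-1,-1,-1])

```text
time_s: 3.2
position: [0.3851, -0.2384, 0.1889]
tcp_rot: [[0.221, -0.001, 0.975], [-0.975, 0.003, 0.221], [-0.003, -1.0, -0.001]]
force: [0.2, -0.4, -0.1]
opening: 0.999
```

Emit:
arm_command(translation=[[-1,0.1,0.86],[-1,0.1,0.86],[-1,0.1,0.86]], rotation=[[0,0,0],[0,0,0],[0,0,0]], grip=[-1,-1,-1])

```text
time_s: 3.5
position: [0.4356, -0.1466, 0.1811]
tcp_rot: [[0.221, 0.0, 0.975], [-0.975, 0.001, 0.221], [-0.001, -1.0, 0.0]]
force: [0.4, -0.7, -0.2]
opening: 0.998
```

Emit:
arm_command(translation=[[-1,0.1,0.86],[-1,0.1,0.86],[-1,0.1,0.86]], rotation=[[0,0,0],[0,0,0],[0,0,0]], grip=[-1,-1,-1])

```text
time_s: 3.8
position: [0.4864, -0.0546, 0.1733]
tcp_rot: [[0.22, 0.002, 0.975], [-0.975, 0.0, 0.22], [0.0, -1.0, 0.002]]
force: [-0.6, -0.2, 0.1]
opening: 1.002
```

```bash
python3 - <<'E'
from h import *
plan([.564,.094,.14],12.6)
c=cap("top")
print([(round(d["conf"],2),onz(c,np.array(d["point"])*[512,384],.07).round(4)) for d in models.spot_point("top","lid_grip")])
S=cap("side")
for t,z in(("lid_grip",.07),("slide_rack_grip",.197),("slide_rack_eye",.175),("hook_right",.175)):
  print(t,[(round(d["conf"],2),onz(S,np.array(d["point"])*[512,384],z).round(4)) for d in models.spot_point("side",t)])
  print(t,[(round(d["conf"],2),onz(c,np.array(d["point"])*[512,384],z).round(4)) for d in models.spot_point("top",t)])
E
```

```text
at [ 0.4864 -0.0546  0.1733] yaw 12.73 tilt [ 2.0e-04 -1.0e+00  1.8e-03] t 3.8 open 1.002 F [-0.6 -0.2  0.1]
[-0.999, 0.26, 0.847] [0, 0.002, 0] -> [0.5349 0.0383 0.1525] 12.61
[-0.6, 0.156, 0.507] [0, 0.0, 0] -> [0.564 0.094 0.14 ] 12.61
[(0.69, array([0.5662, 0.089 ]))]
lid_grip [(0.61, array([0.5561, 0.0888]))]
lid_grip [(0.69, array([0.5662, 0.089 ]))]
slide_rack_grip [(0.7, array([ 0.4477, -0.3585]))]
slide_rack_grip [(0.84, array([ 0.5649, -0.3157])), (0.78, array([ 0.36  , -0.6717])), (0.59, array([ 0.4863, -0.4354])), (0.44, array([ 0.6191, -0.2543]))]
slide_rack_eye [(0.64, array([ 0.4512, -0.3897]))]
slide_rack_eye [(0.76, array([ 0.5632, -0.3195])), (0.71, array([ 0.3636, -0.6699])), (0.6, array([ 0.4879, -0.4436]))]
hook_right []
hook_right [(0.9, array([ 0.5522, -0.3246]))]
```

Emit:
arm_command(translation=[[-1,0.3,0.84],[-1,0.3,0.84],[-1,0.3,0.84]], rotation=[[0,0,0],[0,0,0],[0,0,0]], grip=[-1,-1,-1])

```text
time_s: 4.65
position: [0.5342, 0.0388, 0.1484]
tcp_rot: [[0.219, 0.001, 0.976], [-0.976, 0.001, 0.219], [-0.001, -1.0, 0.001]]
force: [-1.0, -1.4, 0.9]
opening: 1.0
```

Emit:
arm_command(translation=[[-0.6,0.2,0.5],[-0.6,0.2,0.5],[-0.6,0.2,0.5]], rotation=[[0,0,0],[0,0,0],[0,0,0]], grip=[-1,-1,-1])

```text
time_s: 4.95
position: [0.5615, 0.0922, 0.1326]
tcp_rot: [[0.219, -0.001, 0.976], [-0.976, -0.0, 0.219], [0.0, -1.0, -0.001]]
force: [-0.9, -0.1, 0.1]
opening: 1.001
```

```bash
python3 - <<'E'
from h import *
plan([.563,.093,.082],12.6)
c=cap("side"); print(proj(c,bot.read_state()["position"]))
cv2.imwrite("pics/s3.png",cv2.resize(c["image"][200:310,130:280],None,fx=5,fy=5,interpolation=2))
E
```

```text
at [0.5615 0.0922 0.1326] yaw 12.63 tilt [ 1.e-04 -1.e+00 -9.e-04] t 4.95 open 1.001 F [-0.9 -0.1  0.1]
[-0.006, 0.633, 0.021] [0, 0.001, 0] -> [0.563 0.093 0.082] 12.57
[193.65490618 248.40447988]
```

View pics/s3.png

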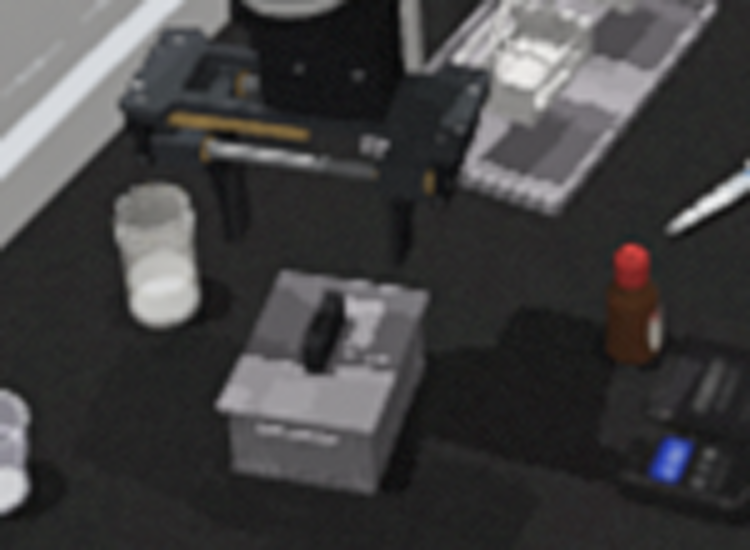

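The open fingers stand above the knob (crop: tips (235,235) and (402,255), knob (323,330)), well centred. I'll go down and grip.

Emit:
arm_command(translation=[[0,0.3,0.02],[0,0.55,0.02],[0,0.63,0.02],[0,0.63,0.02]], rotation=[[0,0,0],[0,0,0],[0,0,0],[0,0,0]], grip=[-1,-1,-1,-1])

```text
time_s: 5.4
position: [0.5619, 0.0902, 0.0824]
tcp_rot: [[0.214, -0.003, 0.977], [-0.977, -0.0, 0.214], [-0.0, -1.0, -0.003]]
force: [0.3, -0.8, -0.5]
opening: 1.002
```

Emit:
arm_command(translation=[[0,0,0],[0,0,0],[0,0,0],[0,0,0],[0,0,0]], rotation=[[0,0,0],[0,0,0],[0,0,0],[0,0,0],[0,0,0]], grip=[1,1,1,1,1])

```text
time_s: 5.9
position: [0.5632, 0.0916, 0.0832]
tcp_rot: [[0.216, 0.001, 0.976], [-0.976, -0.0, 0.216], [0.0, -1.0, 0.001]]
force: [0.2, 0.1, -0.7]
opening: 0.633
```

Emit:
arm_command(translation=[[0,0,0],[0,0,0],[0,0,0],[0,0,0],[0,0,0]], rotation=[[0,0,0],[0,0,0],[0,0,0],[0,0,0],[0,0,0]], grip=[1,1,1,1,1])

```text
time_s: 6.4
position: [0.563, 0.0916, 0.0828]
tcp_rot: [[0.216, -0.0, 0.976], [-0.976, 0.0, 0.216], [-0.0, -1.0, -0.0]]
force: [0.2, 1.0, 1.2]
opening: 0.173
```

Emit:
arm_command(translation=[[0,0,0],[0,0,0],[0,-0.1,0],[0,-0.3,0],[0,-0.6,0]], rotation=[[0,0,0],[0,0,0],[0,0,0],[0,0,0],[0,0,0]], grip=[1,1,1,1,1])

```text
time_s: 6.9
position: [0.562, 0.0916, 0.1307]
tcp_rot: [[0.216, -0.003, 0.976], [-0.976, 0.0, 0.216], [-0.001, -1.0, -0.003]]
force: [0.1, -0.6, 1.0]
opening: 0.002
```

```bash
python3 - <<'E'
from h import *
plan([.44,.245,.11],12.6)
print(bot.read_state()["opening"])
E
```

```text
at [0.562  0.0916 0.1307] yaw 12.46 tilt [-7.0e-04 -1.0e+00 -2.9e-03] t 6.9 open 0.002 F [ 0.1 -0.6  1. ]
[-0.999, 0.117, -0.488] [0, -0.002, 0] -> [0.5066 0.1612 0.1213] 12.58
[-0.999, 0.118, -0.485] [0, -0.0, 0] -> [0.4514 0.2307 0.1119] 12.58
[-0.205, 0.024, -0.1] [0, -0.0, 0] -> [0.44  0.245 0.11 ] 12.58
0.0017223657607914945
```

The gripper closed on nothing (opening 0), so I need a look.

```bash
python3 - <<'E'
from h import *
S=cap("side");T=cap("top")
a=cv2.resize(S["image"][225:305,145:225],(500,500),interpolation=2)
b=cv2.resize(T["image"][160:230,135:215][:,:40],(250,437),interpolation=2)
cv2.imwrite("pics/s4.png",a)
for c,n in((S,"side"),(T,"top")): print([(round(d["conf"],2),(np.array(d["point"])*[512,384]).round(1)) for d in models.spot_point(n,"lid_grip")])
p=bot.read_state()["position"]
print(proj(S,p),proj(S,p-[0,0,.022]), proj(S,[.562,.093,.07]),proj(S,[.562,.093,.056]))
E
```

```text
[(0.96, array([193.4, 263.4]))]
[(0.65, array([176.2, 194.5]))]
[192.82048594 248.63948588] [193.34390188 254.42360744] [194.42254411 265.01432599] [194.73986721 268.52842329]
```

View pics/s4.png

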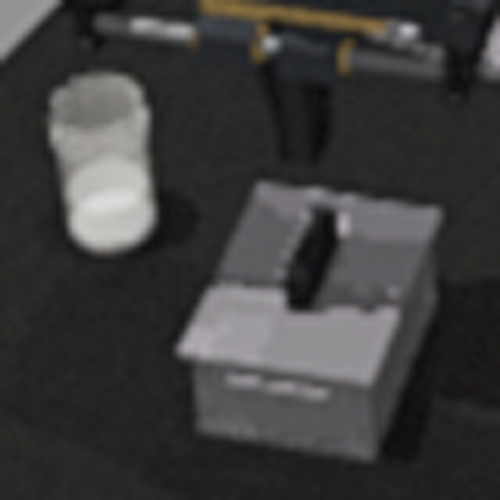

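```bash
python3 - <<'E'
from h import *
print(bot.tip_extent)
S=cap("side");T=cap("top")
i=S["image"][225:285,165:225].astype(float); i=np.clip((i/255)**.45*255,0,255).astype(np.uint8)
a=cv2.resize(i,(600,600),interpolation=2)
p=np.array(bot.read_state()["position"])
for q in (p,p-[0,0,.022]):
    u=(proj(S,q)-[165,225])*10; cv2.circle(a,tuple(int(v) for v in u),4,(0,0,255),1)
cv2.imwrite("pics/s5.png",a)
# knob and plate heights: top at ray comparisons
L=tri([S,T],[(193.4,263.4),(176.2,194.5)]); print(L, tri([S,T],[(193.4,263.4),(173.2,192.6)]))
E
```

```text
0.022
[0.56637972 0.08337493 0.06570808] [0.56638318 0.0906592  0.07262339]
```

View pics/s5.png

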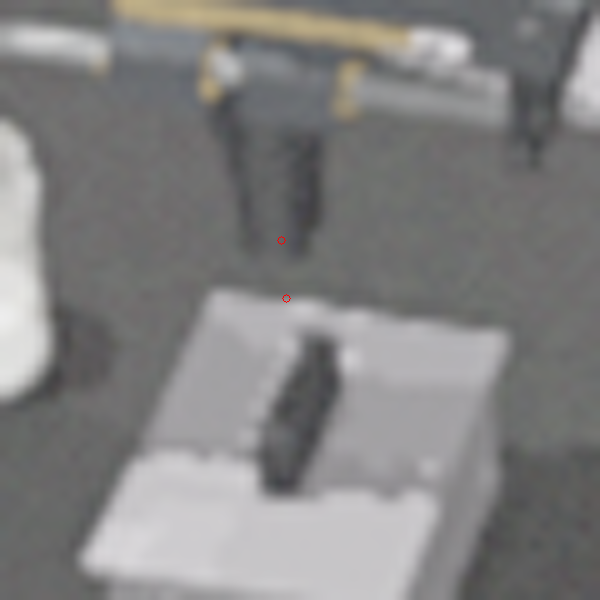

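Seen: the finger tips end at crop (290,255), about 6 mm below TCP, where the text's 22 mm should put them at the lower circle (286,298). The knob is where I expected. So I'll go down half-open to the height already proven free, and look at the tips against the pale plate.

Emit:
arm_command(translation=[[0,0,0],[0,0,0],[0,0,0],[0,0,0],[0,0,0]], rotation=[[0,0,0],[0,0,0],[0,0,0],[0,0,0],[0,0,0]], grip=[0,0,0,0,0])

```text
time_s: 7.7
position: [0.563, 0.0915, 0.1307]
tcp_rot: [[0.216, -0.0, 0.976], [-0.976, 0.0, 0.216], [-0.0, -1.0, -0.0]]
force: [0.1, 0.4, 0.9]
opening: 0.377
```

Emit:
arm_command(translation=[[0,0.15,0],[0,0.3,0],[0,0.45,0],[0,0.59,0],[0,0.59,0]], rotation=[[0,0,0],[0,0,0],[0,0,0],[0,0,0],[0,0,0]], grip=[0,0,0,0,0])

```text
time_s: 8.2
position: [0.5613, 0.0916, 0.0813]
tcp_rot: [[0.216, -0.005, 0.976], [-0.976, 0.0, 0.216], [-0.001, -1.0, -0.005]]
force: [0.1, -0.5, 0.2]
opening: 0.5
```

```bash
python3 - <<'E'
from h import *
S=cap("side")
i=S["image"][235:295,165:225].astype(float); i=np.clip((i/255)**.6*255,0,255).astype(np.uint8)
a=cv2.resize(i,(600,600),interpolation=2)
s=bot.read_state();p=np.array(s["position"]); print(p,s["opening"],s["force"])
for q in (p,p-[0,0,.022]):
    u=(proj(S,q)-[165,235])*10; cv2.circle(a,tuple(int(v) for v in u),4,(0,0,255),1)
cv2.imwrite("pics/s6.png",a)
E
```

```text
[0.56208785 0.0915697  0.08223896] 0.4991681811026 [ 0.01884213 -0.74461228  0.15236622]
```

View pics/s6.png

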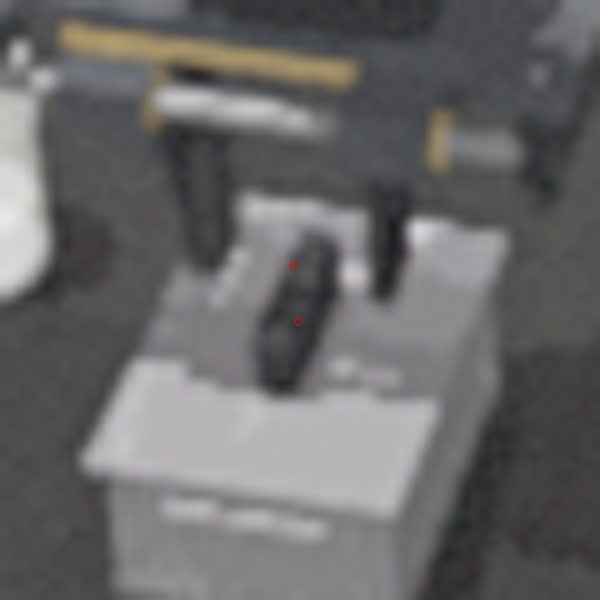

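Against the plate the tips end at (208,270) and (385,300), with their midpoint at row 285. The given 22 mm extent would put it at row 321, so they're about 15–20 mm higher than the text implies, level with the knob's top. I'll go lower in small guarded steps, watching the force.

Emit:
arm_command(translation=[[0,0.04,0],[0,0.08,0],[0,0.12,0],[0,0.12,0]], rotation=[[0,0,0],[0,0,0],[0,0,0],[0,0,0]], grip=[0,0,0,0])

```text
time_s: 8.65
position: [0.5628, 0.0916, 0.0738]
tcp_rot: [[0.216, -0.0, 0.976], [-0.976, -0.0, 0.216], [-0.0, -1.0, -0.0]]
force: [0.3, 0.4, -0.4]
opening: 0.5
```

Emit:
arm_command(translation=[[0,0.03,0],[0,0.06,0],[0,0.06,0]], rotation=[[0,0,0],[0,0,0],[0,0,0]], grip=[0,0,0])

```text
time_s: 8.95
position: [0.5627, 0.0916, 0.069]
tcp_rot: [[0.216, -0.001, 0.976], [-0.976, 0.0, 0.216], [-0.0, -1.0, -0.001]]
force: [0.0, 0.3, 0.2]
opening: 0.503
```

Emit:
arm_command(translation=[[0,0.025,0],[0,0.05,0],[0,0.05,0]], rotation=[[0,0,0],[0,0,0],[0,0,0]], grip=[0,0,0])

```text
time_s: 9.25
position: [0.5628, 0.0915, 0.0649]
tcp_rot: [[0.216, -0.001, 0.976], [-0.976, 0.0, 0.216], [-0.0, -1.0, -0.001]]
force: [-0.1, 0.6, -0.5]
opening: 0.501
```

Still free at 0.065. I'll close here: the tips should now be well down the knob.

Emit:
arm_command(translation=[[0,0,0],[0,0,0],[0,0,0],[0,0,0],[0,0,0]], rotation=[[0,0,0],[0,0,0],[0,0,0],[0,0,0],[0,0,0]], grip=[1,1,1,1,1])

```text
time_s: 9.75
position: [0.563, 0.0915, 0.0653]
tcp_rot: [[0.216, -0.0, 0.976], [-0.976, -0.0, 0.216], [0.0, -1.0, -0.0]]
force: [0.2, -0.5, 0.3]
opening: 0.159
```

Emit:
arm_command(translation=[[0,0,0],[0,0,0],[0,0,0]], rotation=[[0,0,0],[0,0,0],[0,0,0]], grip=[1,1,1])

```text
time_s: 10.05
position: [0.563, 0.0916, 0.0653]
tcp_rot: [[0.216, -0.0, 0.976], [-0.976, -0.0, 0.216], [-0.0, -1.0, -0.0]]
force: [-0.9, 0.3, 0.4]
opening: 0.156
```

Gripped (opening 0.156, about 13.6 mm = knob). Lift, and carry to the front-left.

Emit:
arm_command(translation=[[0,-0.1,0],[0,-0.25,0],[0,-0.45,0],[0,-0.65,0],[0,-0.65,0]], rotation=[[0,0,0],[0,0,0],[0,0,0],[0,0,0],[0,0,0]], grip=[1,1,1,1,1])

```text
time_s: 10.55
position: [0.565, 0.0916, 0.1201]
tcp_rot: [[0.216, 0.006, 0.976], [-0.976, -0.0, 0.216], [0.001, -1.0, 0.006]]
force: [-1.0, 0.6, -0.3]
opening: 0.152
```

```bash
python3 - <<'E'
from h import *
plan([.44,.245,.09],12.6)
S=cap("side")
i=S["image"][205:305,145:235].astype(float); i=np.clip((i/255)**.6*255,0,255).astype(np.uint8)
cv2.imwrite("pics/s7.png",cv2.resize(i,(540,600),interpolation=2))
E
```

```text
at [0.565  0.0916 0.1201] yaw 12.47 tilt [ 0.0014 -1.      0.0059] t 10.55 open 0.152 F [-1.   0.6 -0.3]
[-0.999, 0.17, -0.503] [0, -0.002, 0] -> [0.5085 0.1609 0.1065] 12.59
[-0.999, 0.17, -0.5] [0, -0.0, 0] -> [0.452  0.2302 0.0929] 12.59
[-0.213, 0.037, -0.107] [0, -0.0, 0] -> [0.44  0.245 0.09 ] 12.59
```

View pics/s7.png

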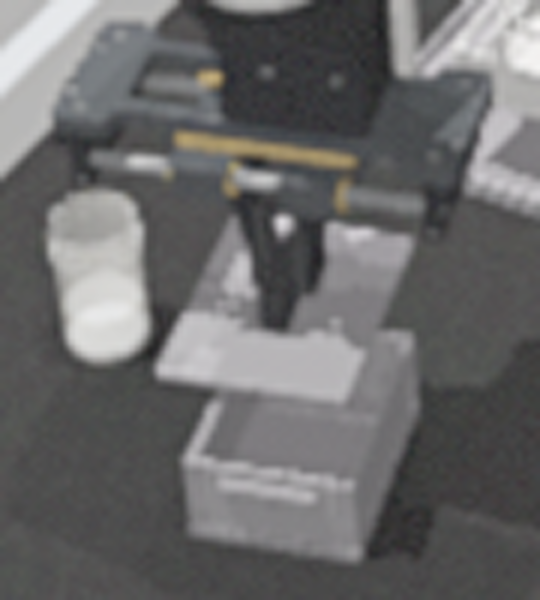

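The lid is held level at (265,350) and the open dish shows below at (290,460). Carry on to the set-down place.

Emit:
arm_command(translation=[[-0.3,0,-0.15],[-0.6,0,-0.3],[-0.9,0,-0.45],[-1,0,-0.5],[-1,0,-0.5]], rotation=[[0,0,0],[0,0,0],[0,0,0],[0,0,0],[0,0,0]], grip=[1,1,1,1,1])

```text
time_s: 11.1
position: [0.5055, 0.1617, 0.1168]
tcp_rot: [[0.218, -0.002, 0.976], [-0.976, -0.0, 0.218], [-0.0, -1.0, -0.002]]
force: [0.1, 0.7, -1.1]
opening: 0.158
```

Emit:
arm_command(translation=[[-0.3,0.05,-0.15],[-0.6,0.1,-0.3],[-0.9,0.2,-0.45],[-1,0.2,-0.6],[-1,0.2,-0.6]], rotation=[[0,0,0],[0,0,0],[0,0,0],[0,0,0],[0,0,0]], grip=[1,1,1,1,1])

```text
time_s: 11.6
position: [0.4409, 0.2285, 0.1009]
tcp_rot: [[0.217, -0.003, 0.976], [-0.976, -0.001, 0.217], [0.0, -1.0, -0.003]]
force: [0.8, -0.0, -1.0]
opening: 0.157
```

Emit:
arm_command(translation=[[-0.1,0.2,0],[-0.1,0.4,0],[-0.1,0.6,0],[-0.1,0.7,0],[-0.1,0.7,0]], rotation=[[0,0,0],[0,0,0],[0,0,0],[0,0,0],[0,0,0]], grip=[1,1,1,1,1])

```text
time_s: 12.1
position: [0.4416, 0.2357, 0.0445]
tcp_rot: [[0.215, -0.001, 0.977], [-0.977, -0.0, 0.215], [0.0, -1.0, -0.001]]
force: [-0.9, 1.0, -0.9]
opening: 0.157
```

Emit:
arm_command(translation=[[0,0.08,0],[0,0.16,0],[0,0.22,0],[0,0.27,0],[0,0.27,0]], rotation=[[0,0,0],[0,0,0],[0,0,0],[0,0,0],[0,0,0]], grip=[1,1,1,1,1])

```text
time_s: 12.6
position: [0.4405, 0.2366, 0.0232]
tcp_rot: [[0.216, -0.001, 0.976], [-0.976, -0.0, 0.216], [0.0, -1.0, -0.001]]
force: [0.6, 0.4, -1.0]
opening: 0.157
```

Emit:
arm_command(translation=[[0,0.02,0],[0,0.02,0],[0,0.02,0]], rotation=[[0,0,0],[0,0,0],[0,0,0]], grip=[1,1,1])

```text
time_s: 12.9
position: [0.4409, 0.2367, 0.0222]
tcp_rot: [[0.216, 0.0, 0.976], [-0.976, 0.0, 0.216], [-0.0, -1.0, 0.0]]
force: [1.4, 0.4, -1.6]
opening: 0.155
```

Emit:
arm_command(translation=[[0,0.015,0],[0,0.015,0],[0,0.015,0]], rotation=[[0,0,0],[0,0,0],[0,0,0]], grip=[1,1,1])

```text
time_s: 13.2
position: [0.4408, 0.2366, 0.0209]
tcp_rot: [[0.216, 0.0, 0.976], [-0.976, 0.0, 0.216], [0.0, -1.0, 0.0]]
force: [-0.0, 0.6, -0.9]
opening: 0.159
```

Emit:
arm_command(translation=[[0,0.012,0],[0,0.012,0],[0,0.012,0]], rotation=[[0,0,0],[0,0,0],[0,0,0]], grip=[1,1,1])

```text
time_s: 13.5
position: [0.4409, 0.2366, 0.0202]
tcp_rot: [[0.216, 0.0, 0.976], [-0.976, 0.0, 0.216], [-0.0, -1.0, 0.0]]
force: [-1.1, -0.1, 4.7]
opening: 0.158
```

Emit:
arm_command(translation=[[0,0.012,0],[0,0.012,0],[0,0.012,0]], rotation=[[0,0,0],[0,0,0],[0,0,0]], grip=[1,1,1])

```text
time_s: 13.8
position: [0.4409, 0.2366, 0.0202]
tcp_rot: [[0.216, 0.001, 0.976], [-0.976, 0.0, 0.216], [0.0, -1.0, 0.001]]
force: [-1.8, -0.5, 12.4]
opening: 0.159
```

The lid is on the bench: contact at 0.0202, exactly 45 mm below the dish position. Release. Then, to learn the true fingertip height, I'll feel down lightly with open fingers on the lid plate, whose top is at 11 mm.

Emit:
arm_command(translation=[[0,-0.012,0],[0,-0.012,0],[0,-0.012,0],[0,-0.012,0],[0,-0.012,0]], rotation=[[0,0,0],[0,0,0],[0,0,0],[0,0,0],[0,0,0]], grip=[0,0,0,0,0])

```text
time_s: 14.3
position: [0.4407, 0.2366, 0.0196]
tcp_rot: [[0.216, -0.0, 0.976], [-0.976, -0.0, 0.216], [0.0, -1.0, -0.0]]
force: [0.6, 0.4, -0.2]
opening: 0.477
```

Emit:
arm_command(translation=[[0,0.02,0],[0,0.04,0],[0,0.04,0]], rotation=[[0,0,0],[0,0,0],[0,0,0]], grip=[0,0,0])

```text
time_s: 14.6
position: [0.4406, 0.2365, 0.0164]
tcp_rot: [[0.216, -0.001, 0.976], [-0.976, -0.0, 0.216], [0.0, -1.0, -0.001]]
force: [-0.4, 0.1, 1.0]
opening: 0.498
```

Emit:
arm_command(translation=[[0,0.02,0],[0,0.02,0]], rotation=[[0,0,0],[0,0,0]], grip=[0,0])

```text
time_s: 14.8
position: [0.4407, 0.2366, 0.0149]
tcp_rot: [[0.216, -0.0, 0.976], [-0.976, -0.0, 0.216], [0.0, -1.0, -0.0]]
force: [-0.5, -0.3, -0.5]
opening: 0.499
```

Emit:
arm_command(translation=[[0,0.02,0],[0,0.02,0]], rotation=[[0,0,0],[0,0,0]], grip=[0,0])

```text
time_s: 15.0
position: [0.4407, 0.2366, 0.0133]
tcp_rot: [[0.216, -0.0, 0.976], [-0.976, -0.0, 0.216], [0.0, -1.0, -0.0]]
force: [-0.7, 0.7, 0.0]
opening: 0.502
```

Emit:
arm_command(translation=[[0,0.02,0],[0,0.02,0]], rotation=[[0,0,0],[0,0,0]], grip=[0,0])

```text
time_s: 15.2
position: [0.4407, 0.2366, 0.0117]
tcp_rot: [[0.216, -0.0, 0.976], [-0.976, -0.0, 0.216], [-0.0, -1.0, -0.0]]
force: [0.3, 0.7, -0.2]
opening: 0.498
```

Emit:
arm_command(translation=[[0,0.02,0],[0,0.02,0]], rotation=[[0,0,0],[0,0,0]], grip=[0,0])

```text
time_s: 15.4
position: [0.4408, 0.2366, 0.0102]
tcp_rot: [[0.216, -0.0, 0.976], [-0.976, -0.0, 0.216], [-0.0, -1.0, -0.0]]
force: [-0.0, 0.4, 0.4]
opening: 0.501
```

Emit:
arm_command(translation=[[0,0.02,0],[0,0.02,0]], rotation=[[0,0,0],[0,0,0]], grip=[0,0])

```text
time_s: 15.6
position: [0.4408, 0.2366, 0.0101]
tcp_rot: [[0.216, 0.001, 0.976], [-0.976, 0.0, 0.216], [0.0, -1.0, 0.001]]
force: [-1.6, -0.2, 13.0]
opening: 0.504
```

Emit:
arm_command(translation=[[0,0.02,0],[0,0.02,0]], rotation=[[0,0,0],[0,0,0]], grip=[0,0])

```text
time_s: 15.8
position: [0.4408, 0.2366, 0.01]
tcp_rot: [[0.216, 0.001, 0.976], [-0.976, 0.0, 0.216], [0.0, -1.0, 0.001]]
force: [-3.4, -1.4, 26.3]
opening: 0.499
```

Emit:
arm_command(translation=[[0,0.02,0],[0,0.02,0]], rotation=[[0,0,0],[0,0,0]], grip=[0,0])

```text
time_s: 16.0
position: [0.4409, 0.2366, 0.0099]
tcp_rot: [[0.216, 0.002, 0.976], [-0.976, 0.0, 0.216], [0.0, -1.0, 0.002]]
force: [-6.0, -2.6, 40.2]
opening: 0.5
```

Contact: the true fingertips sit at measured TCP + 1 mm (a 23 mm difference from the text), so I'll plan with that. For the rack the tips must be at 0.193, so TCP 0.192. Go up and over.

Emit:
arm_command(translation=[[0,-0.2,0],[0,-0.6,0],[0,-1,0],[0,-1,0]], rotation=[[0,0,0],[0,0,0],[0,0,0],[0,0,0]], grip=[0,0,0,0])

```text
time_s: 16.4
position: [0.4434, 0.2374, 0.0889]
tcp_rot: [[0.216, 0.008, 0.976], [-0.976, 0.002, 0.216], [-0.0, -1.0, 0.008]]
force: [1.2, -0.1, 0.6]
opening: 0.498
```

Emit:
arm_command(translation=[[0,-1,0],[0,-1,0],[0,-1,0]], rotation=[[0,0,0],[0,0,0],[0,0,0]], grip=[0,0,0])

```text
time_s: 16.7
position: [0.4433, 0.2374, 0.1683]
tcp_rot: [[0.216, 0.007, 0.976], [-0.976, 0.002, 0.216], [-0.0, -1.0, 0.008]]
force: [-0.1, 0.0, -0.1]
opening: 0.504
```

```bash
python3 - <<'E'
from h import *
T=cap("top");S=cap("side")
# tab refine: brightness centroid in top
g=cv2.cvtColor(T["image"],6)
print(g[185:196,268:286])
for t in("slide_rack_grip","slide_rack_eye","empty_rack","hook_left","dish_floor","dish"):
  for n,c in(("top",T),("side",S)):
    print(t,n,[(round(d["conf"],2),(np.array(d["point"])*[512,384]).round(1).tolist()) for d in models.spot_point(n,t)])
# dish outline
m=(g[170:218,148:200]>60).astype(np.uint8); cn=cv2.findContours(m,0,cv2.CHAIN_APPROX_NONE)[0]; c=max(cn,key=cv2.contourArea)[:,0,:]+[148,170]
print("dish",cv2.minAreaRect(np.array([onz(T,p,.05) for p in c],np.float32)*1000))
plan([.55,-.318,.24],-2.2)
E
```

```text
[[229 220 225 228 229 231 236 241 233 225 212 188 183 206 220 223 229 227]
 [182 173 171 172 178 189 213 231 215 180 163 164 176 196 197 204 230 231]
 [184 184 179 174 178 182 192 213 195 176 166 162 172 186 182 177 219 227]
 [174 191 206 210 216 223 221 222 219 222 215 197 195 199 192 175 211 224]
 [185 189 184 179 203 241 248 248 248 248 248 238 204 176 167 160 200 221]
 [180 179 175 161 175 235 249 249 249 249 249 240 201 153 140 137 169 201]
 [216 216 206 180 152 168 182 185 186 185 185 185 174 161 161 158 160 165]
 [176 177 172 157 140 141 139 144 146 142 140 145 157 170 185 191 184 150]
 [174 172 165 155 148 146 155 185 176 163 161 155 154 159 159 146 133 114]
 [165 166 165 159 148 142 166 219 203 168 156 151 148 150 142 123 105  98]
 [186 185 181 165 152 149 165 190 185 171 168 164 156 152 145 137 116 102]]
slide_rack_grip top [(0.93, [369.9, 244.6]), (0.69, [275.9, 189.4]), (0.5, [306.6, 210.8]), (0.3, [277.3, 192.9])]
slide_rack_grip side [(0.81, [288.2, 166.0])]
slide_rack_eye top [(0.88, [366.3, 243.8]), (0.58, [277.0, 189.1]), (0.55, [308.2, 209.3])]
slide_rack_eye side [
[... 314 characters left out ...]
8, [196.4, 278.9])]
dish ((561.9679565429688, 93.3046875), (92.3238754272461, 128.03515625), 12.574379920959473)
at [0.4408 0.2366 0.1653] yaw 12.47 tilt [ 0.e+00 -1.e+00 -3.e-04] t 17.4 open 0.499 F [-0.2 -0.   0.1]
[0.999, -0.132, -0.023] [0, 0.244, 0] -> [0.4562 0.1581 0.1759] -2.17
[0.999, -0.136, 0.236] [0, 0.0, 0] -> [0.4721 0.0776 0.1868] -2.17
[0.999, -0.136, 0.236] [0, 0.0, 0] -> [ 0.4879 -0.003   0.1977] -2.17
[0.999, -0.135, 0.237] [0, 0.0, 0] -> [ 0.5038 -0.0836  0.2085] -2.17
[0.999, -0.136, 0.236] [0, 0.0, 0] -> [ 0.5197 -0.1642  0.2193] -2.17
[0.999, -0.135, 0.237] [0, 0.0, 0] -> [ 0.5356 -0.2448  0.2301] -2.17
[0.908, -0.123, 0.215] [0, 0.0, 0] -> [ 0.55  -0.318  0.24 ] -2.17
```

```bash
python3 - <<'E'
from h import *
T=cap("top")
x=onz(T,(276.1,189.5),.213); print(x, onz(T,(276.1,189.5),.19))
a=np.radians(-2.2)
plan([.48,x[1],.26],-2.2)
E
```

```text
[ 0.56388366 -0.32022286] [ 0.56577331 -0.32189036]
at [0.4408 0.2366 0.1654] yaw 12.46 tilt [-0.e+00 -1.e+00 -2.e-04] t 17.45 open 0.502 F [ 0.1 -0.3 -0.1]
[0.999, -0.171, -0.148] [0, 0.244, 0] -> [0.4465 0.156  0.1791] -2.18
[0.999, -0.17, 0.109] [0, 0.0, 0] -> [0.4522 0.0758 0.1927] -2.18
[0.999, -0.17, 0.108] [0, 0.0, 0] -> [ 0.4578 -0.0044  0.2063] -2.18
[0.999, -0.17, 0.109] [0, 0.0, 0] -> [ 0.4634 -0.0846  0.2199] -2.18
[0.999, -0.171, 0.108] [0, 0.0, 0] -> [ 0.469  -0.1648  0.2336] -2.18
[0.999, -0.17, 0.109] [0, 0.0, 0] -> [ 0.4747 -0.245   0.2472] -2.18
[0.938, -0.16, 0.102] [0, 0.0, 0] -> [ 0.48   -0.3203  0.26  ] -2.18
```

Emit:
arm_command(translation=[[1,-0.5,-0.15],[1,-0.5,-0.15],[1,-0.5,-0.15]], rotation=[[0,0.244,0],[0,0.244,0],[0,0.244,0]], grip=[0,0,0])

```text
time_s: 17.75
position: [0.4484, 0.1532, 0.2075]
tcp_rot: [[-0.043, 0.005, 0.999], [-0.999, -0.001, -0.043], [0.001, -1.0, 0.005]]
force: [0.0, 0.5, 0.3]
opening: 0.499
```

Emit:
arm_command(translation=[[1,-0.5,0.2],[1,-0.5,0.2],[1,-0.5,0.2]], rotation=[[0,0,0],[0,0,0],[0,0,0]], grip=[0,0,0])

```text
time_s: 18.05
position: [0.4622, 0.0726, 0.2475]
tcp_rot: [[-0.041, 0.006, 0.999], [-0.999, -0.001, -0.041], [0.001, -1.0, 0.006]]
force: [-0.5, 0.7, -0.3]
opening: 0.5
```

Emit:
arm_command(translation=[[1,-0.1,0.2],[1,-0.1,0.2],[1,-0.1,0.2]], rotation=[[0,0,0],[0,0,0],[0,0,0]], grip=[0,0,0])

```text
time_s: 18.35
position: [0.4736, -0.0072, 0.2534]
tcp_rot: [[-0.041, 0.002, 0.999], [-0.999, -0.001, -0.041], [0.001, -1.0, 0.002]]
force: [0.1, 1.0, 0.3]
opening: 0.5
```

Emit:
arm_command(translation=[[1,0,0.2],[1,0,0.2],[1,0,0.2]], rotation=[[0,0,0],[0,0,0],[0,0,0]], grip=[0,0,0])

```text
time_s: 18.65
position: [0.4864, -0.0873, 0.2529]
tcp_rot: [[-0.04, 0.001, 0.999], [-0.999, -0.0, -0.04], [0.0, -1.0, 0.001]]
force: [0.3, 0.9, 0.2]
opening: 0.499
```

Emit:
arm_command(translation=[[1,0,0.4],[1,0,0.4],[1,0,0.4]], rotation=[[0,0,0],[0,0,0],[0,0,0]], grip=[0,0,0])

```text
time_s: 18.95
position: [0.5162, -0.1687, 0.2529]
tcp_rot: [[-0.04, 0.002, 0.999], [-0.999, -0.001, -0.04], [0.001, -1.0, 0.002]]
force: [0.3, 0.4, 0.3]
opening: 0.503
```

Emit:
arm_command(translation=[[1,0,0.4],[1,0,0.4],[1,0,0.4]], rotation=[[0,0,0],[0,0,0],[0,0,0]], grip=[0,0,0])

```text
time_s: 19.25
position: [0.5448, -0.2495, 0.2527]
tcp_rot: [[-0.039, 0.001, 0.999], [-0.999, -0.001, -0.039], [0.001, -1.0, 0.001]]
force: [-0.4, -0.0, 0.3]
opening: 0.501
```

```bash
python3 - <<'E'
from h import *
plan([.564,-.320,.25],-2.2)
E
```

```text
at [ 0.5448 -0.2495  0.2527] yaw -2.26 tilt [ 7.0e-04 -1.0e+00  1.3e-03] t 19.25 open 0.501 F [-0.4 -0.   0.3]
[0.871, 0.034, 0.274] [0, -0.001, 0] -> [ 0.564 -0.32   0.25 ] -2.2
```

Emit:
arm_command(translation=[[0.87,0.04,0.27],[0.87,0.04,0.27],[0.87,0.04,0.27],[0.87,0.04,0.27]], rotation=[[0,0,0],[0,0,0],[0,0,0],[0,0,0]], grip=[0,0,0,0])

```text
time_s: 19.65
position: [0.5616, -0.3154, 0.2493]
tcp_rot: [[-0.037, -0.002, 0.999], [-0.999, 0.004, -0.037], [-0.003, -1.0, -0.002]]
force: [-0.1, 1.2, 0.2]
opening: 0.501
```

```bash
python3 - <<'E'
from h import *
plan([.564,-.320,.192],-2.2)
S=cap("side");T=cap("top")
f=lambda c,x,y,w,h:cv2.resize((np.clip((c["image"][y:y+h,x:x+w]/255.)**.6*255,0,255)).astype(np.uint8),(w*7,h*7),interpolation=2)
cv2.imwrite("pics/s8.png",np.hstack([f(S,222,120,56,80),f(T,248,150,56,80)]))
p=np.array(bot.read_state()["position"]); print((proj(S,p)-[222,120])*7,(proj(T,p)-[248,150])*7+[392,0])
E
```

```text
at [ 0.5616 -0.3154  0.2493] yaw -2.11 tilt [-0.0035 -1.     -0.0024] t 19.65 open 0.501 F [-0.1  1.2  0.2]
[0.057, 0.716, 0.032] [0, 0.001, 0] -> [ 0.564 -0.32   0.192] -2.17
[214.00007228 190.56019432] [584.34642178 274.90484124]
```

View pics/s8.png

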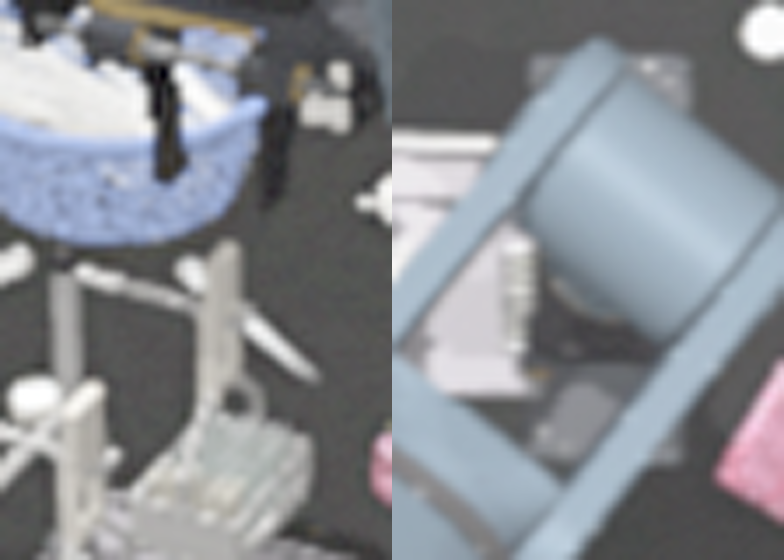

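The fingers (tips at (168,180) and (272,200)) straddle the tab (top at (228,243)). The tip midpoint coincides with the projected TCP, confirming that the tips are level with TCP. Down and grip.

Emit:
arm_command(translation=[[0.03,0.2,0.03],[0.03,0.4,0.03],[0.03,0.6,0.03],[0.03,0.72,0.03],[0.03,0.72,0.03]], rotation=[[0,0,0],[0,0,0],[0,0,0],[0,0,0],[0,0,0]], grip=[0,0,0,0,0])

```text
time_s: 20.25
position: [0.5632, -0.3194, 0.1903]
tcp_rot: [[-0.037, -0.004, 0.999], [-0.999, 0.003, -0.037], [-0.003, -1.0, -0.004]]
force: [-0.7, -0.2, -0.0]
opening: 0.502
```

Emit:
arm_command(translation=[[0,0,0],[0,0,0],[0,0,0],[0,0,0],[0,0,0]], rotation=[[0,0,0],[0,0,0],[0,0,0],[0,0,0],[0,0,0]], grip=[1,1,1,1,1])

```text
time_s: 20.75
position: [0.5645, -0.3211, 0.1931]
tcp_rot: [[-0.038, 0.001, 0.999], [-0.999, -0.0, -0.038], [0.0, -1.0, 0.001]]
force: [0.5, 0.6, 0.1]
opening: 0.132
```

Emit:
arm_command(translation=[[0,0,0],[0,0,0],[0,0,0]], rotation=[[0,0,0],[0,0,0],[0,0,0]], grip=[1,1,1])

```text
time_s: 21.05
position: [0.5641, -0.321, 0.193]
tcp_rot: [[-0.038, -0.0, 0.999], [-0.999, -0.0, -0.038], [0.0, -1.0, -0.0]]
force: [-1.8, -1.1, 2.2]
opening: 0.086
```

Gripped (0.086, about 7.5–8 mm tab). Lift 18 mm, then move out along the stand's -x.

Emit:
arm_command(translation=[[0,-0.05,0],[0,-0.1,0],[0,-0.17,0],[0,-0.225,0],[0,-0.225,0]], rotation=[[0,0,0],[0,0,0],[0,0,0],[0,0,0],[0,0,0]], grip=[1,1,1,1,1])

```text
time_s: 21.55
position: [0.5649, -0.3213, 0.2117]
tcp_rot: [[-0.038, 0.002, 0.999], [-0.999, -0.001, -0.038], [0.001, -1.0, 0.002]]
force: [-0.1, 0.2, -2.4]
opening: 0.092
```

Emit:
arm_command(translation=[[0,0,-0.15],[0,0,-0.35],[0,0,-0.55],[0,0,-0.75],[0,0,-0.75]], rotation=[[0,0,0],[0,0,0],[0,0,0],[0,0,0],[0,0,0]], grip=[1,1,1,1,1])

```text
time_s: 22.05
position: [0.5015, -0.3177, 0.2103]
tcp_rot: [[-0.039, -0.003, 0.999], [-0.999, 0.002, -0.039], [-0.002, -1.0, -0.003]]
force: [0.5, -0.1, -1.7]
opening: 0.085
```

Rack is off the hook (weight about 1.8 N). Back out further, raise, and carry to the dish.

Emit:
arm_command(translation=[[0,-0.2,-0.15],[0,-0.4,-0.3],[0,-0.7,-0.45],[0,-1,-0.55],[0,-1,-0.55]], rotation=[[0,0,0],[0,0,0],[0,0,0],[0,0,0],[0,0,0]], grip=[1,1,1,1,1])

```text
time_s: 22.55
position: [0.4616, -0.3186, 0.2941]
tcp_rot: [[-0.039, 0.005, 0.999], [-0.999, -0.006, -0.039], [0.005, -1.0, 0.006]]
force: [0.3, -1.3, -1.3]
opening: 0.087
```

Emit:
arm_command(translation=[[-0.3,0,0],[-0.6,0,0],[-0.9,0,0],[-1,0,0]], rotation=[[0,0,0],[0,0,0],[0,0,0],[0,0,0]], grip=[1,1,1,1])

```text
time_s: 22.95
position: [0.4632, -0.2345, 0.2893]
tcp_rot: [[-0.036, -0.002, 0.999], [-0.999, 0.003, -0.036], [-0.003, -1.0, -0.002]]
force: [-0.7, 0.4, -1.3]
opening: 0.087
```

Emit:
arm_command(translation=[[-0.4,0,0],[-0.8,0,0],[-1,0,0]], rotation=[[0,0,0],[0,0,0],[0,0,0]], grip=[1,1,1])

```text
time_s: 23.25
position: [0.4663, -0.1553, 0.2899]
tcp_rot: [[-0.037, -0.001, 0.999], [-0.999, 0.001, -0.037], [-0.001, -1.0, -0.001]]
force: [0.1, -0.1, -2.0]
opening: 0.09
```

Emit:
arm_command(translation=[[-0.4,0,0.1],[-0.8,0,0.3],[-1,0,0.4]], rotation=[[0,0,0],[0,0,0],[0,0,0]], grip=[1,1,1])

```text
time_s: 23.55
position: [0.5029, -0.077, 0.2904]
tcp_rot: [[-0.036, 0.001, 0.999], [-0.999, -0.0, -0.036], [0.0, -1.0, 0.001]]
force: [0.3, 0.1, -1.1]
opening: 0.086
```

Emit:
arm_command(translation=[[-0.4,0,0.2],[-0.8,0,0.4],[-1,0,0.6],[-1,0,0.6]], rotation=[[0,-0.08,0],[0,-0.16,0],[0,-0.247,0],[0,-0.247,0]], grip=[1,1,1,1])

```text
time_s: 23.95
position: [0.5552, 0.0011, 0.2902]
tcp_rot: [[0.223, 0.003, 0.975], [-0.975, -0.0, 0.223], [0.001, -1.0, 0.002]]
force: [0.1, -0.5, -1.9]
opening: 0.095
```

```bash
python3 - <<'E'
from h import *
plan([.562,.0935,.26],12.6)
E
```

```text
at [0.5552 0.0011 0.2902] yaw 12.87 tilt [ 8.0e-04 -1.0e+00  2.4e-03] t 23.95 open 0.095 F [ 0.1 -0.5 -1.9]
[-0.999, 0.34, 0.307] [0, 0.005, 0] -> [0.5613 0.0845 0.263 ] 12.57
[-0.108, 0.037, 0.033] [0, -0.0, 0] -> [0.562  0.0935 0.26  ] 12.57
```

Emit:
arm_command(translation=[[-0.3,0.1,0.1],[-0.7,0.3,0.2],[-1,0.4,0.3],[-1,0.4,0.3]], rotation=[[0,0.005,0],[0,0.005,0],[0,0.005,0],[0,0.005,0]], grip=[1,1,1,1])

```text
time_s: 24.35
position: [0.5574, 0.0847, 0.2567]
tcp_rot: [[0.215, -0.004, 0.977], [-0.977, 0.001, 0.215], [-0.001, -1.0, -0.003]]
force: [-0.5, -0.3, -1.4]
opening: 0.09
```

Emit:
arm_command(translation=[[-0.1,0.2,0.04],[-0.1,0.4,0.04],[-0.1,0.6,0.04],[-0.1,0.6,0.04],[-0.1,0.6,0.04]], rotation=[[0,0,0],[0,0,0],[0,0,0],[0,0,0],[0,0,0]], grip=[1,1,1,1,1])

```text
time_s: 24.85
position: [0.5602, 0.0903, 0.2108]
tcp_rot: [[0.212, -0.0, 0.977], [-0.977, -0.001, 0.212], [0.001, -1.0, -0.0]]
force: [0.3, -0.3, -1.0]
opening: 0.09
```

```bash
python3 - <<'E'
from h import *
plan([.562,.0935,.190],12.6)
S=cap("side")
i=(np.clip((S["image"][215:300,155:235]/255.)**.7*255,0,255)).astype(np.uint8); a=cv2.resize(i,(560,595),interpolation=2)
# overlay: dish outer rim+inner rim, rack base rect predicted
p=np.array(bot.read_state()["position"]); an=np.radians(12.6); R=np.array([[np.cos(an),-np.sin(an)],[np.sin(an),np.cos(an)]])
def box(c,w,h,z,col):
    q=[(proj(S,np.r_[c+R@np.array(v),z])-[155,215])*7+3 for v in((w,h),(w,-h),(-w,-h),(-w,h))]
    cv2.polylines(a,[np.array(q).astype(int)],True,col,1)
box(np.array([.562,.0935]),.042,.054,.05,(0,0,255)); box(p[:2],.030,.042,p[2]-.136,(0,255,0))
cv2.imwrite("pics/s9.png",a)
E
```

```text
at [0.5602 0.0903 0.2108] yaw 12.27 tilt [ 7.e-04 -1.e+00 -2.e-04] t 24.85 open 0.09 F [ 0.3 -0.3 -1. ]
[-0.034, 0.26, 0.03] [0, -0.006, 0] -> [0.562  0.0935 0.19  ] 12.63
```

View pics/s9.png

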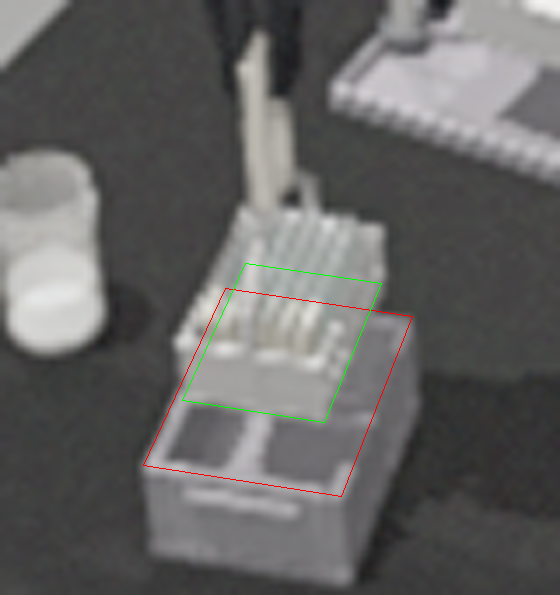

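The dish rim matches the red outline and the rack's bottom edge the green one (front edge (183,400)–(325,422)), so the calibration is consistent. Apply the small correction and lower.

Emit:
arm_command(translation=[[-0.035,0,0.03],[-0.035,0.1,0.03],[-0.035,0.2,0.03],[-0.035,0.2,0.03]], rotation=[[0,-0.006,0],[0,-0.006,0],[0,-0.006,0],[0,-0.006,0]], grip=[1,1,1,1])

```text
time_s: 25.3
position: [0.5604, 0.0949, 0.1932]
tcp_rot: [[0.22, -0.003, 0.975], [-0.975, -0.0, 0.22], [-0.001, -1.0, -0.003]]
force: [-0.3, -0.6, -2.8]
opening: 0.089
```

Emit:
arm_command(translation=[[0,0.05,0],[0,0.1,0],[0,0.15,0],[0,0.2,0],[0,0.2,0]], rotation=[[0,0,0],[0,0,0],[0,0,0],[0,0,0],[0,0,0]], grip=[1,1,1,1,1])

```text
time_s: 25.8
position: [0.5611, 0.0948, 0.178]
tcp_rot: [[0.22, -0.002, 0.976], [-0.976, 0.0, 0.22], [-0.0, -1.0, -0.001]]
force: [-0.0, -0.4, -1.9]
opening: 0.089
```

No wall contact, and the underside is 8 mm below the rim. Continue.

Emit:
arm_command(translation=[[0,0.08,0],[0,0.15,0],[0,0.22,0],[0,0.28,0],[0,0.28,0]], rotation=[[0,0,0],[0,0,0],[0,0,0],[0,0,0],[0,0,0]], grip=[1,1,1,1,1])

```text
time_s: 26.3
position: [0.5609, 0.0948, 0.1553]
tcp_rot: [[0.22, -0.002, 0.976], [-0.976, 0.0, 0.22], [-0.001, -1.0, -0.002]]
force: [0.1, 0.2, -2.1]
opening: 0.09
```

Emit:
arm_command(translation=[[0,0.04,0],[0,0.08,0],[0,0.1,0],[0,0.1,0]], rotation=[[0,0,0],[0,0,0],[0,0,0],[0,0,0]], grip=[1,1,1,1])

```text
time_s: 26.7
position: [0.5614, 0.0948, 0.1481]
tcp_rot: [[0.22, -0.0, 0.976], [-0.976, 0.0, 0.22], [-0.0, -1.0, -0.0]]
force: [-0.2, -0.3, -1.5]
opening: 0.09
```

Emit:
arm_command(translation=[[0,0.02,0],[0,0.04,0],[0,0.05,0],[0,0.05,0]], rotation=[[0,0,0],[0,0,0],[0,0,0],[0,0,0]], grip=[1,1,1,1])

```text
time_s: 27.1
position: [0.5615, 0.0948, 0.1442]
tcp_rot: [[0.22, -0.0, 0.976], [-0.976, 0.0, 0.22], [-0.0, -1.0, -0.0]]
force: [-0.6, 0.1, -2.2]
opening: 0.09
```

Emit:
arm_command(translation=[[0,0.015,0],[0,0.015,0],[0,0.015,0]], rotation=[[0,0,0],[0,0,0],[0,0,0]], grip=[1,1,1])

```text
time_s: 27.4
position: [0.5616, 0.0948, 0.1431]
tcp_rot: [[0.22, -0.0, 0.976], [-0.976, 0.0, 0.22], [-0.0, -1.0, 0.0]]
force: [0.8, -0.7, -1.8]
opening: 0.091
```

Emit:
arm_command(translation=[[0,0.012,0],[0,0.012,0],[0,0.012,0]], rotation=[[0,0,0],[0,0,0],[0,0,0]], grip=[1,1,1])

```text
time_s: 27.7
position: [0.5618, 0.0948, 0.1424]
tcp_rot: [[0.22, 0.001, 0.976], [-0.976, -0.0, 0.22], [0.0, -1.0, 0.001]]
force: [0.3, -1.2, -0.1]
opening: 0.091
```

Emit:
arm_command(translation=[[0,0.012,0],[0,0.012,0],[0,0.012,0]], rotation=[[0,0,0],[0,0,0],[0,0,0]], grip=[1,1,1])

```text
time_s: 28.0
position: [0.5621, 0.0945, 0.1422]
tcp_rot: [[0.22, 0.001, 0.975], [-0.975, -0.0, 0.22], [0.001, -1.0, 0.001]]
force: [-1.1, -1.0, 4.5]
opening: 0.091
```

Floor contact at the predicted 0.142. Open, then rise clear.

Emit:
arm_command(translation=[[0,-0.006,0],[0,-0.006,0],[0,-0.006,0],[0,-0.006,0],[0,-0.006,0]], rotation=[[0,0,0],[0,0,0],[0,0,0],[0,0,0],[0,0,0]], grip=[0,0,0,0,0])

```text
time_s: 28.5
position: [0.5615, 0.0949, 0.1415]
tcp_rot: [[0.22, -0.0, 0.976], [-0.976, 0.0, 0.22], [-0.0, -1.0, -0.0]]
force: [-0.2, -0.5, 0.4]
opening: 0.442
```

Emit:
arm_command(translation=[[0,-0.1,0],[0,-0.3,0],[0,-0.6,0],[0,-1,0],[0,-1,0]], rotation=[[0,0,0],[0,0,0],[0,0,0],[0,0,0],[0,0,0]], grip=[0,0,0,0,0])

```text
time_s: 29.0
position: [0.5648, 0.0949, 0.2266]
tcp_rot: [[0.22, 0.01, 0.975], [-0.975, -0.0, 0.22], [0.002, -1.0, 0.01]]
force: [0.7, 0.1, 0.2]
opening: 0.507
```

Emit:
arm_command(translation=[[0.3,-0.5,-0.3],[0.6,-1,-0.6],[1,-1,-1],[1,-1,-1],[1,-1,-1]], rotation=[[0,0,0],[0,0,0],[0,0,0],[0,0,0],[0,0,0]], grip=[0,0,0,0,0])

```text
time_s: 29.5
position: [0.5007, -0.0014, 0.3018]
tcp_rot: [[0.217, 0.0, 0.976], [-0.976, 0.0, 0.217], [-0.0, -1.0, 0.0]]
force: [0.6, -0.1, -0.6]
opening: 0.498
```

```bash
python3 - <<'E'
from h import *
S=cap("side");T=cap("top")
a=cv2.resize(S["image"][150:310,115:295],(450,400),interpolation=2)
b=cv2.resize(T["image"][140:240,130:290],(640,400),interpolation=2)[:,:340]
cv2.imwrite("pics/f.png",np.hstack([a,b])); print(bot.read_state()["time_s"],bot.read_state()["force"])
for t,s,p in (("rack",0,0),): 
  for n,c in(("side",S),("top",T)):
    print([(round(d["conf"],2),(np.array(d["point"])*[512,384]).round(1).tolist()) for d in models.spot_point(n,"slide_rack_grip")],proj(c,[.562,.0945,.146]))
E
```

```text
29.6 [-0.64102706 -0.07302852  0.51401895]
[(0.72, [196.1, 244.5]), (0.7, [286.6, 161.8])] [192.36719613 245.54643642]
[(0.85, [311.1, 211.1]), (0.54, [371.5, 246.6])] [167.97707219 192.26939028]
```

View pics/f.png

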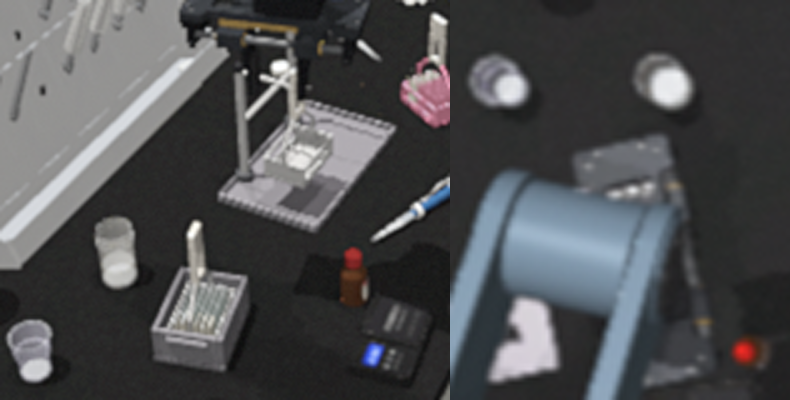

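The rack stands upright and level inside the dish at (198,310). The empty rack still hangs at (298,150). Cup, jar and bottle are upright in place, and the lid lies on the bench at (525,340) in the right tile, partly hidden. The gripper is clear. Handing in.

```bash
python3 -c "
from rig import bot
print(bot.hand_in())"
```

```text
the job is handed in; nothing more can be done
None
```

I took the lid off and laid it flat on the bench, knob up, at about (0.44, 0.24). I then unhooked the glass-slide rack from the right hook and lowered it onto the dish floor. The job was handed in at about 29.6 s; `hand_in` reports no verdict.

**Last checks:**
- **Rack:** it touched the floor at the predicted height, with about 4.5 N of contact. The final side view shows it upright inside the dish.
- **Everything else:** the empty rack still hangs, and the cup, jar and bottle stand where they were. The gripper was clear of everything. In the final top view the lid was partly hidden behind the arm, so its flatness rests mainly on the height and contact force when I set it down.

**What disagreed or went wrong:**
- **Fingertip height:** the text puts the tips 22 mm ahead of the TCP, but a touch on the lid plate put them level with the measured TCP, about 23 mm different. My first lid grasp closed above the knob because of this, so I regripped lower and used the corrected height from then on.
- **Touch force:** that touch reached 40.2 N at the wrist, through the fingertips on the lid. The limit of 40 N is stated for the arm and the gripper's body, so I don't expect it to count, but I can't confirm that.
- **Networks:** the point finder often mistook the pink look-alikes for the rack, so I chose the rack from the image crops.

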